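Load the frame-corner jig and hold its sprung keeper arm at the stop

ROBOT

A 6-joint arm with a two-finger parallel gripper is mounted at the origin on the work surface. World frame = base frame: x ahead of the robot, y to its left, z up, the work surface at z = 0. Lengths are in m, angles in rad, forces in N, time in s.
With the tool pointing down it reaches from about 0.35 to 0.775 m from the base axis. Payload 5.5 kg.
Tool frame: the origin (TCP) lies on the centre line of the jaws, within the pads' length; the fingertips stand 11 mm ahead of it and the grasp point (between the pads) lies 8 mm behind it; z points along the fingers, y is the line along which they close (so a half turn about z gives the same grasp; the last joint's range is limited). The gripper opens to 85 mm and grips with 20 to 120 N. Pads are 22 mm wide; open, the fingers measure 114 mm over their backs; the gripper's body (76 mm by 85 mm) begins 54 mm behind the grasp point. The pads swing forward as they close: fully open they stand 13 mm farther back than shut.
Start: joints at [-1.471, 0.313, 0.046, 1.304, 0, 1.431], TCP at [0.137, -0.559, 0.242] pointing down, gripper open.
Joint ranges: [-2.76, 2.76], [-0.86, 1.69], [-1.03, 1.26], [-2.2, 2.34], [-1.47, 1.5], [-3.14, 3.14]. Speed limits (rad/s): [2.57, 2.57, 3.14, 3.14, 3.14, 3.14].

INTERFACE

Orientations are given as a unit quaternion [w, x, y, z].
In Python, from workcell import get_state, eyes, env gives the robot as it stands.
- The arm moves only by the shell command python3 -m inch 'ROWS' [OPENING] [FORCE]. ROWS is JSON, one flat list of numbers, 4 for each row, row after row: the shift along the tool's x, y, z in cm, then the turn about the tool's z in rad. A call has exactly 5 rows; each row shifts and turns the commanded pose from where the row before left it, along the tool's axes as they then stand; what a row does not reach is not made up. A row lasts 1/12 s, in which the tool goes at most 41.7 mm and 7.16 degrees, less where a joint would pass 70% of its speed; a pose out of reach is approached as far as the arm can. A call is refused whole if a number of a shift passes 4.17 or a number of a turn 0.125, either way. A call with a gripper value outside its range is refused whole. OPENING is the opening, from -1 (shut) to 1 (fully open), set as the call begins (- or left out, the last holds). The fingers move at their own pace and stop on an object; FORCE is the grip in N (left out, the last holds). Time passes only in rows, so rows that do not move let the fingers close, or fill a call up. It gives the time, the measured TCP pose, the force, the opening and the grip force at its end, in the units of the state.
- get_state(): the state, without advancing time (a new reading comes with each control period).
- eyes.read_camera(name): name is "scene" or "top"; returns the picture (400x640x3 uint8, red, green, blue); there is no depth.
- eyes.camera_info(name): a dict with "fovy" (degrees; the focal length in pixels is half the picture's height over the tangent of half this angle, whatever the lens; pixels are square), "cx", "cy" (the principal point, pixels), "D" ([k1, k2, p1, p2, k3] as OpenCV has them; the pictures are not rectified), "xyz" and "orientation" of the camera in the world. Camera axes: x right, y down, z forward; pixel columns grow to the right and rows downward; lengths in m; the calibration is good to about 2 mm. A picture is of the moment at which its call begins. camera_info takes no time and is no camera call.
- env.hand_in(): hands the job in; it is judged then, once.
The state is a dict: "clock": time; "joint_pos": joint angles; "qvel": joint speeds; "tau": joint torques, N m; "tcp_pos": TCP position; "orientation": TCP orientation; "wrist_force": force on the tool from outside, world axes, zero at the start; "ft_torque": the same for the moment, N m; "finger_gap": finger opening in m; "grip_force": force on a finger pad.
Only numpy, scipy, OpenCV 4.12 (cv2) and the standard library are available. Lean on these libraries where they do the work, as an engineer would, in place of code of your own. Each camera call takes 0.05 s, during which the arm holds its last target. There are 200 camera calls.

TASK

Pick the tall oblong beech block out of the parts crate and seat it fully down in the pocket of the frame-corner jig, leaving the other parts in the crate and the paint brush lying on the table where it is. Let go of the block, then take the upright steel post on the jig's sprung keeper arm and swing the arm over the block, against its spring, until it rests on its stop. Finish while still holding it there with the gripper fingers, so that someone can put in the lock screw: the arm flies back if you let go.

Things in the scene. Friction and masses are not known exactly. Their poses are not given: they have to be found in the camera images.
- jig: Frame-corner jig, fixed (place and turn vary): dark steel plate 150 (x) x 240 (y) x 8 mm with the pocket, a grey round pivot body (36 mm across, top 60 mm above the table, at x +15, y -80 mm) and a steel stop pin (15 mm across, top 70 mm above the table, at x +34, y +88 mm). Origin: centre of the plate's underside, on the table. z up.
- pocket (a point): Centre of the pocket's floor, 8 mm above the table; axes as the jig's. Open-topped rectangle, inside 66 mm (jig's x) by 32 mm (jig's y), walls 8 mm thick with tops 20 mm above the table. The block goes in with its length along x, either way round; fully down, its top is 4 mm below the keeper arm's underside as the arm passes over. A block not fully down bars the arm.
- pivot (a point): Point on the keeper arm's vertical pivot axis at mid-thickness of the arm, 68 mm above the table; at x +15, y -80 mm in the jig's frame. Axes as the jig's.
- keeper (a joint): Sprung keeper arm's angle, rad: 0 at rest, where its spring keeps it, 1.5 on its stop; grows clockwise seen from above. At value v the arm points from the pivot at 3.071 - v rad anticlockwise from the jig's x axis (rest: about -x; stop: nearly +y, over the pocket). Aluminium bar 172 mm long, 22 wide, 62 to 74 mm above the table. Spring force at the post: 1.2 N at rest, 5 N at the stop.
- keeper_post (a point): Top centre of the upright round steel post on the keeper arm: 16 mm across, 38 mm high, 155 mm from the pivot axis, its top 112 mm above the table (foot on the arm at 74 mm). It is fixed to the arm and moves on an arc of radius 155 mm about the pivot; grip or push it from above.
- crate: Open grey plastic parts crate, fixed to the table (position and turn vary), 260 (x) x 230 (y) x 45 mm high, walls and floor 5 mm thick. Origin: centre of its underside. It stands to one side of the robot's middle line and the jig to the other; which side varies.
- block: The part wanted: a plain beech block 60 (its x) x 26 (its y) x 50 mm (z) high, 55 to 120 g, standing on its 60 x 26 face near one of the four corners of the crate; the only tall oblong piece there. Origin: centre of its underside.
- dowel: Another part in the crate, to be left there: round beech stub, 28 mm across, 46 high, upright. Origin: centre of its underside.
- cube: Another part in the crate, to be left there: beech cube of 30 mm. Origin: centre of its underside.
- slat: Another part in the crate, to be left there: flat beech piece 75 x 24 x 12 mm high. Origin: centre of its underside.
- collar: Another part in the crate, to be left there: beech ring 34 mm across outside, 18 inside, 14 high, near the middle of the crate. Origin: centre of its underside.
- brush: Bystander: flat paint brush 190 mm long, 42 wide, lying on the table between crate and jig, along the robot's middle line. Leave it where it is. Origin: about the middle of its length, on the table.

How it is judged:
By the outcome, as a careful person would: the job done as asked, in the order asked, and still so for the second after the job is handed in, while the arm keeps its last pose, push and grip.
It also fails if it takes over 58 s, if anything falls off the work surface, if the arm or the gripper's body presses on something with over 40 N, if the wrist force passes 120 N, or if a joint passes its speed limit or range.

## Working session

There is one attempt and no reset: what is moved stays moved. The work goes in short steps, Python scripts to look and compute and a shell command to move; the robot and the scene stay as the last step left them, time stands still between calls to the robot, and variables do not carry over. Pictures are saved under pics/ and viewed, at most 10 in all, crops included, and the job is handed in when it is done.

```bash
mkdir -p pics; ls; cat > h.py <<'E'
import numpy as np, cv2
from scipy.spatial.transform import Rotation as R
from workcell import get_state, eyes, env
def cam(n):
    i=eyes.camera_info(n); f=200/np.tan(np.radians(i["fovy"])/2)
    K=np.array([[f,0,i["cx"]],[0,f,i["cy"]],[0,0,1.]])
    q=i["orientation"]; Rm=R.from_quat([q[1],q[2],q[3],q[0]]).as_matrix()
    return K,np.array(i["D"],float),np.array(i["xyz"]),Rm
def ray(n,px):
    K,D,c,Rm=cam(n)
    u=cv2.undistortPoints(np.array(px,float).reshape(-1,1,2),K,D).reshape(-1,2)
    return c,np.c_[u,np.ones(len(u))]@Rm.T
def onz(n,px,z):
    c,d=ray(n,px); return c+d*((z-c[2])/d[:,2])[:,None]
def proj(n,P):
    K,D,c,Rm=cam(n); p,_=cv2.projectPoints(np.array(P,float).reshape(-1,1,3),cv2.Rodrigues(Rm.T)[0],-Rm.T@c,K,D); return p.reshape(-1,2)
def toolmove(target,yaw=None):
    "shift in tool axes (cm) from current measured tcp to world target"
    s=get_state(); q=s["orientation"]; Rm=R.from_quat([q[1],q[2],q[3],q[0]]).as_matrix()
    return Rm.T@(np.array(target)-s["tcp_pos"])*100, Rm
E
python3 - <<'E'
from h import *
for n in("scene","top"):
    cv2.imwrite(f"pics/{n}0.png",eyes.read_camera(n)[:,:,::-1]); print(n,eyes.camera_info(n))
print(get_state())
E
```

```text
pics
scene {'fovy': 45.69185072066594, 'cx': 317.0034574197872, 'cy': 195.57603996635234, 'D': array([-0.04205857,  0.        ,  0.        ,  0.        ,  0.        ]), 'xyz': array([1.2848981 , 0.42766572, 0.9062856 ]), 'orientation': array([-0.19354529,  0.44796387,  0.80095155, -0.34690808])}
top {'fovy': 44.43527616776168, 'cx': 326.0416076736835, 'cy': 193.03263473456815, 'D': array([-0.07000818,  0.        ,  0.        ,  0.        ,  0.        ]), 'xyz': array([ 0.3966717 , -0.0399405 ,  1.04047035]), 'orientation': array([-0.06156089,  0.70559499, -0.70414325,  0.05028169])}
{'clock': 0.1, 'joint_pos': array([-1.47058023e+00,  3.13948960e-01,  4.51011440e-02,  1.30360483e+00,
       -2.37469937e-05,  1.43117933e+00]), 'qvel': array([ 1.58729490e-03, -3.39110708e-03,  3.59789060e-03, -4.49814911e-04,
       -7.05372788e-05,  1.16895679e-03]), 'tau': array([ 2.45508563e-03, -4.81726348e+01,  2.99243635e+01,  1.27447397e-02,
       -9.25667359e-05, -8.02596304e-06]), 'tcp_pos': array([ 0.13651616, -0.55811039,  0.24148807]), 'orientation': array([-8.28233464e-04,  9.92818281e-01,  1.19629321e-01,  4.44288553e-06]), 'wrist_force': array([-0.13413039, -0.0588507 , -0.80968401]), 'ft_torque': array([ 0.04943967, -0.00189189,  0.04893682]), 'grip_force': 0.0, 'finger_gap': 0.08548639144264393}
```

View pics/scene0.png

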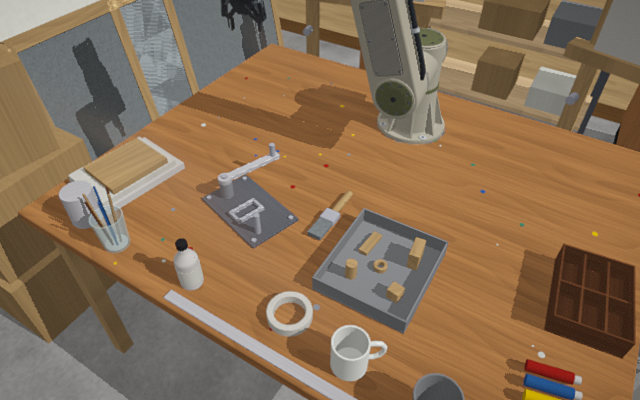

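View pics/top0.png

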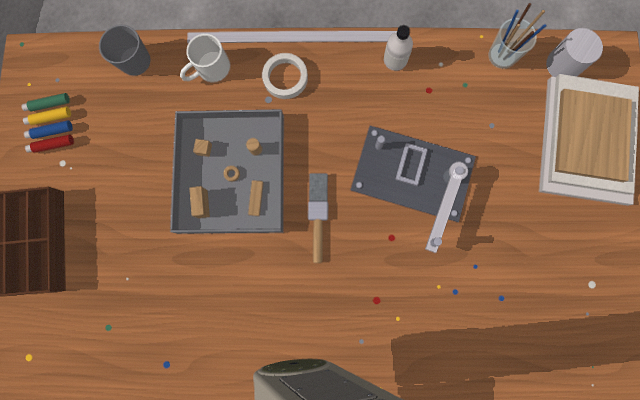

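The top view shows the crate at about (228,172), the block (tall, also in the scene view at (417,252)) near (198,201), and the slat at (256,197). The jig is at about (415,173), with the pivot at (459,170), pin at (381,142), post at (435,242) and brush at (318,215).

```bash
python3 - <<'E'
from h import *
im=cv2.imread("pics/top0.png"); hsv=cv2.cvtColor(im,cv2.COLOR_BGR2HSV)
a=im[170:235,170:290]; b=im[115:260,345:485]
a=cv2.resize(a,None,fx=4,fy=4,interpolation=cv2.INTER_CUBIC);b=cv2.resize(b,None,fx=4,fy=4,interpolation=cv2.INTER_CUBIC)
o=np.zeros((580,560+0,3),np.uint8); o[:]=b; cv2.imwrite("pics/jig.png",o)
s=cv2.imread("pics/scene0.png")[205:325,305:455]
c=cv2.resize(s,None,fx=2.67,fy=2.67,interpolation=cv2.INTER_CUBIC)
o=np.zeros((600,480,3),np.uint8);o[:260]=a;o[270:270+c.shape[0],:c.shape[1]]=c;cv2.imwrite("pics/blk.png",o)
# jig plate
m=((hsv[...,1]<70)&(hsv[...,2]<110)&(hsv[...,2]>40)).astype(np.uint8)
m2=np.zeros_like(m);m2[120:225,345:480]=m[120:225,345:480]
m2=cv2.morphologyEx(m2,cv2.MORPH_OPEN,np.ones((3,3)))
n,l,st,_=cv2.connectedComponentsWithStats(m2);k=1+np.argmax(st[1:,4]);
ys,xs=np.nonzero(l==k); P=onz("top",np.c_[xs,ys],.008)[:,:2]
r=cv2.minAreaRect((P*1000).astype(np.float32)); print("plate",r, cv2.boxPoints(r).round(0).tolist())
# crate
m3=np.zeros_like(m);mm=((hsv[...,1]<60)&(hsv[...,2]<150)&(hsv[...,2]>50)).astype(np.uint8)
m3[100:240,165:290]=mm[100:240,165:290];m3=cv2.morphologyEx(m3,cv2.MORPH_OPEN,np.ones((3,3)))
n,l,st,_=cv2.connectedComponentsWithStats(m3);k=1+np.argmax(st[1:,4]);ys,xs=np.nonzero(l==k)
r=cv2.minAreaRect((onz("top",np.c_[xs,ys],.045)[:,:2]*1000).astype(np.float32)); print("crate",r)
print("pivot",onz("top",[[459,170]],.074),"pin",onz("top",[[380,141]],.07),"post",onz("top",[[435.5,242]],.112))
E
```

```text
plate ((606.0201416015625, -210.41134643554688), (239.2903594970703, 150.09432983398438), 73.2690658569336) [[500.0, -303.0], [643.0, -347.0], [712.0, -117.0], [569.0, -74.0]]
crate ((604.33935546875, 182.7608642578125), (261.7171936035156, 233.08493041992188), 0.7965821027755737)
pivot [[ 0.59823006 -0.29217941  0.074     ]] pin [[ 0.65929704 -0.13397926  0.07      ]] post [[ 0.45129003 -0.23221296  0.112     ]]
```

View pics/jig.png

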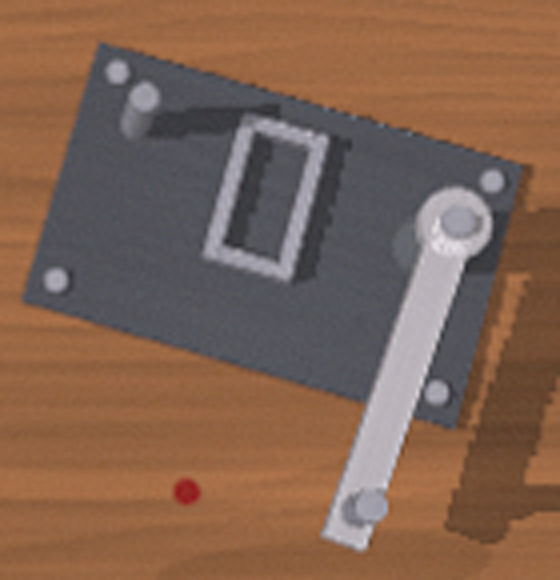

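View pics/blk.png

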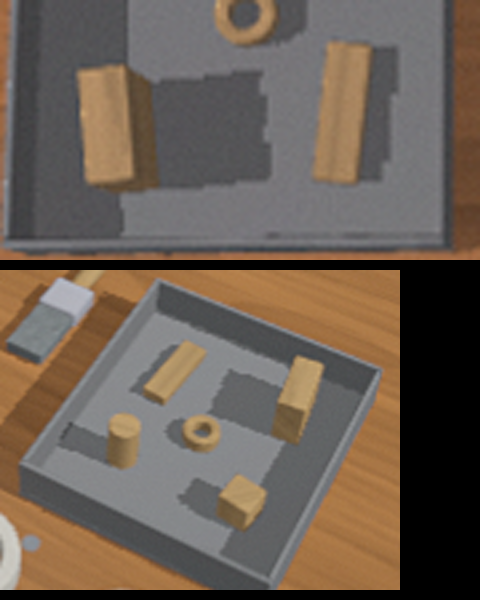

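The jig crop shows the pocket walls' outer corners at about (249,113), (329,137), (291,283), (204,255), the pin top at (145,97) and the post top at (371,506). The other crop shows the block's top face at (79,70), (126,66), (133,180), (86,184). The block is the tall oblong piece, a few cm from the crate's +y wall.

```bash
python3 - <<'E'
from h import *
f=lambda p,o:(np.array(p,float)+.5)/4-.5+np.array(o)
B=onz("top",f([(79,70),(126,66),(133,180),(86,184)],(170,170)),.055)[:,:2]
W=onz("top",f([(249,113),(329,137),(291,283),(204,255)],(345,115)),.020)[:,:2]
for n,Q in(("block",B),("pocket",W)):
    r=cv2.minAreaRect((Q*1000).astype(np.float32));print(n,Q.mean(0),r)
    print([np.linalg.norm(Q[i]-Q[(i+1)%4]).round(4) for i in range(4)])
    d=(Q[0]+Q[1]-Q[2]-Q[3]);print("long axis yaw",np.arctan2(d[1],d[0]))
th=np.radians(73.269-90);Rj=np.array([[np.cos(th),-np.sin(th)],[np.sin(th),np.cos(th)]]);o=np.array([.6060,-.2104])
print("th",th,"pivot",o+Rj@[.015,-.08],"pin",o+Rj@[.034,.088])
pv=o+Rj@[.015,-.08]
for v in(0,.3,.6,.9,1.2,1.5):
    a=3.071-v+th;print(v,pv+.155*np.array([np.cos(a),np.sin(a)]))
print("measured pin/post",onz("top",f([(145,97)],(345,115)),.07),onz("top",f([(371,506)],(345,115)),.112))
s=get_state();q=s["orientation"];print(R.from_quat([q[1],q[2],q[3],q[0]]).as_matrix())
E
```

```text
block [0.53765058 0.24270347] ((537.6600952148438, 242.76206970214844), (59.84082794189453, 24.572492599487305), 5.975942134857178)
[np.float64(0.0246), np.float64(0.0594), np.float64(0.0243), np.float64(0.0594)]
long axis yaw 0.10622891207592579
pocket [ 0.62291658 -0.20567557] ((622.8626098632812, -206.45689392089844), (48.160797119140625, 82.49116516113281), 71.82911682128906)
[np.float64(0.0446), np.float64(0.0826), np.float64(0.0482), np.float64(0.0817)]
long axis yaw -0.2986508898213611
th -0.29201103715117116 pivot [ 0.59733471 -0.29133153] pin [ 0.663894   -0.13591319]
0 [ 0.45241336 -0.23635151]
0.3 [ 0.47513376 -0.19597992]
0.6 [ 0.50877001 -0.16412581]
0.9 [ 0.55031748 -0.14363461]
1.2 [ 0.59606486 -0.13633673]
1.5 [ 0.64192567 -0.14288408]
measured pin/post [[ 0.66377868 -0.13583768  0.07      ]] [[ 0.4529397  -0.23582137  0.112     ]]
[[ 9.71377651e-01  2.37540362e-01 -1.89340058e-04]
 [ 2.37540347e-01 -9.71376279e-01  1.64563365e-03]
 [ 2.06983970e-04 -1.64350765e-03 -9.99998628e-01]]
```

Sizes and cross-checks agree: the block measures 59×25 mm, the pocket's outside 82×47 mm, and pin and post land within 1 mm of prediction. I turn the tool first, because of the joint 6 range, and set the opening to about 45 mm, because the crate wall is close to the block.

```bash

python3 -m inch '[0,0,0,-0.12,0,0,0,-0.12,0,0,0,-0.12,0,0,0,-0.12,0,0,0,-0.12]' 0.1 30 >/dev/null
python3 -m inch '[0,0,0,-0.12,0,0,0,-0.12,0,0,0,-0.12,0,0,0,-0.12,0,0,0,-0.12]' >/dev/null
python3 -m inch '[0,0,0,-0.12,0,0,0,-0.12,0,0,0,-0.12,0,0,0,-0.12,0,0,0,-0.12]' >/dev/null
python3 -m inch '[0,0,0,-0.12,0,0,0,-0.12,0,0,0,-0.12,0,0,0,-0.12,0,0,0,-0.12]' >/dev/null
python3 -m inch '[0,0,0,-0.12,0,0,0,-0.12,0,0,0,-0.12,0,0,0,-0.12,0,0,0,-0.12]'
cat >> h.py <<'E'
def go(target,yaw):
    s=get_state(); d,Rm=toolmove(target); y=np.arctan2(Rm[1,0],Rm[0,0])
    print("t",round(s["clock"],2),"tcp",s["tcp_pos"].round(4),"gap",s["finger_gap"].round(4),"grip",s["grip_force"],"F",s["wrist_force"].round(1),"q6",s["joint_pos"][5].round(2))
    print("shift cm",d.round(2),"turn",round(-((yaw-y+np.pi)%(2*np.pi)-np.pi),3))
E
python3 -c "
from h import *
go([.40,-.25,.242],.106+np.pi); go([.538,.243,.15],.106+np.pi)"
```

```text
clock: 2.18
tcp_pos: [0.1366, -0.5583, 0.2418]
orientation: [-0.0, -0.052, 0.999, 0.001]
wrist_force: [0.1, 0.6, -0.2]
finger_gap: 0.0465
grip_force: 0.0Traceback (most recent call last):
  File "<string>", line 3, in <module>
    go([.40,-.25,.242],.106+np.pi); go([.538,.243,.15],.106+np.pi)
    ~~^^^^^^^^^^^^^^^^^^^^^^^^^^^^
  File "h.py", line 23, in go
    print("t",round(s["clock"],2),"tcp",s["tcp_pos"].round(4),"gap",s["finger_gap"].round(4),"grip",s["grip_force"],"F",s["wrist_force"].round(1),"q6",s["joint_pos"][5].round(2))
                                                                    ^^^^^^^^^^^^^^^^^^^^^
AttributeError: 'float' object has no attribute 'round'
```

```bash
sed -i 's/s\["finger_gap"\].round(4)/round(s["finger_gap"],4)/' h.py
python3 -m inch '[-2.94,2.79,0,0,-2.94,2.79,0,0,-2.94,2.79,0,0,-2.94,2.79,0,0,-2.94,2.79,0,0]' >/dev/null
python3 -m inch '[-2.94,2.79,0,0,-2.94,2.79,0,0,-2.94,2.79,0,0,-2.94,2.79,0,0,-2.94,2.79,0,0]' >/dev/null
python3 -m inch '[-1.26,3.17,0,0,-1.26,3.17,0,0,-1.26,3.17,0,0,-1.26,3.17,0,0,-1.26,3.17,0,0]' >/dev/null
python3 -m inch '[-1.26,3.17,0,0,-1.26,3.17,0,0,-1.26,3.17,0,0,-1.26,3.17,0,0,-1.26,3.17,0,0]' >/dev/null
python3 -m inch '[-1.26,3.17,1,0,-1.26,3.17,2,0,-1.26,3.17,2,0,-1.26,3.17,2,0,-1.26,3.17,2,0]' >/dev/null
python3 -c "
from h import *
go([.538,.243,.035],.106+np.pi)"
```

```text
t 4.27 tcp [0.5431 0.2413 0.151 ] gap 0.047 grip 0.0 F [ 0.7  0.1 -0. ] q6 0.18
shift cm [ 0.49  0.22 11.6 ] turn -0.008
```

```bash

python3 -m inch '[0,0,2,0,0,0,2,0,0,0,1,0,0,0,0,0,0,0,0,0]' >/dev/null
python3 -c "
from h import *
go([.538,.243,.035],.106+np.pi)
cv2.imwrite('pics/above.png',cv2.resize(eyes.read_camera('scene')[150:310,320:480,::-1],None,fx=3,fy=3,interpolation=cv2.INTER_CUBIC))"
```

```text
t 4.68 tcp [0.5428 0.2392 0.102 ] gap 0.047 grip 0.0 F [-0.1  0.1  0.6] q6 0.18
shift cm [0.43 0.43 6.7 ] turn -0.008
```

View pics/above.png

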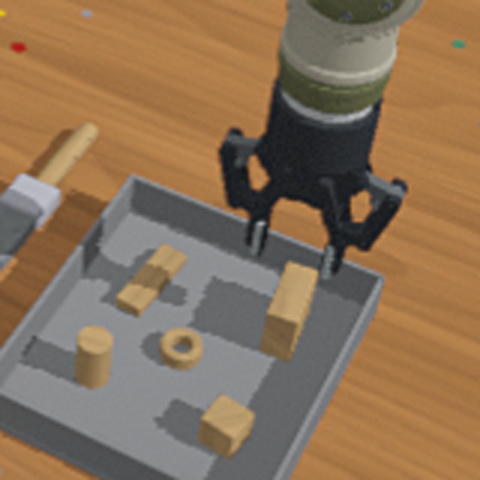

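The crop shows the open fingers at (257,235) and (330,262), straddling the block at (292,300) about as computed. I descend with the correction and grip.

```bash

python3 -m inch '[0.43,0.43,0,0,0,0,1.5,0,0,0,1.5,0,0,0,1,0,0,0,0,0]' >/dev/null
python3 -c "
from h import *
go([.538,.243,.035],.106+np.pi)"
python3 -m inch '[0,0,1,0,0,0,1,0,0,0,0.7,0,0,0,0,0,0,0,0,0]' >/dev/null
python3 -c "
from h import *
go([.538,.243,.035],.106+np.pi)"
python3 -m inch '[0,0,0,0,0,0,0,0,0,0,0,0,0,0,0,0,0,0,0,0]' -1 50
python3 -m inch '[0,0,0,0,0,0,0,0,0,0,0,0,0,0,0,0,0,0,0,0]'
```

```text
t 5.15 tcp [0.5374 0.2431 0.0612] gap 0.047 grip 0.0 F [-0.5 -1.  -0.1] q6 0.19
shift cm [-0.06 -0.01  2.62] turn -0.008
t 5.57 tcp [0.5381 0.2433 0.0347] gap 0.0472 grip 0.0 F [0.1 0.9 0.1] q6 0.19
shift cm [ 0.01 -0.03 -0.03] turn -0.008
clock: 5.98
tcp_pos: [0.5391, 0.2436, 0.0358]
orientation: [0.001, -0.049, 0.999, 0.0]
wrist_force: [1.0, -0.0, 1.9]
finger_gap: 0.0255
grip_force: 49.7
clock: 6.4
tcp_pos: [0.5391, 0.2436, 0.0358]
orientation: [0.001, -0.049, 0.999, 0.0]
wrist_force: [0.2, -0.3, 5.3]
finger_gap: 0.0254
grip_force: 50.0
```

```bash

python3 -m inch '[0,0,-1,0,0,0,-3,0,0,0,-4,0,0,0,-4,0,0,0,-3,0]' >/dev/null
python3 -m inch '[0,0,0,0.098,0,0,0,0.098,0,0,0,0.098,0,0,0,0.098,0,0,0,0]'
python3 -c "
from h import *
go([.6225,-.206,.185],-.294+np.pi)"
```

```text
clock: 7.23
tcp_pos: [0.5379, 0.2433, 0.1851]
orientation: [-0.001, 0.148, 0.989, -0.0]
wrist_force: [-0.3, -0.4, -0.6]
finger_gap: 0.0254
grip_force: 49.3
t 7.23 tcp [0.5379 0.2433 0.1851] gap 0.0254 grip 49.33416187763214 F [-0.3 -0.4 -0.6] q6 0.59
shift cm [-2.121e+01 -4.050e+01  2.000e-02] turn -0.002
```

```bash

python3 -m inch '[-1.41,-2.7,0,0,-1.41,-2.7,0,0,-1.41,-2.7,0,0,-1.41,-2.7,0,0,-1.41,-2.7,0,0]' >/dev/null
python3 -m inch '[-1.41,-2.7,0,0,-1.41,-2.7,0,0,-1.41,-2.7,0,0,-1.41,-2.7,0,0,-1.41,-2.7,0,0]' >/dev/null
python3 -m inch '[-1.41,-2.7,0,0,-1.41,-2.7,0,0,-1.41,-2.7,0,0,-1.41,-2.7,0,0,-1.41,-2.7,0,0]' >/dev/null
python3 -m inch '[0,0,2,0,0,0,3,0,0,0,2,0,0,0,0,0,0,0,0,0]' >/dev/null
python3 -c "
from h import *
go([.6225,-.206,.10],-.294+np.pi)
cv2.imwrite('pics/over.png',cv2.resize(eyes.read_camera('scene')[120:260,180:340,::-1],None,fx=4,fy=4,interpolation=cv2.INTER_CUBIC))"
```

```text
t 8.9 tcp [ 0.6223 -0.2048  0.1139] gap 0.0257 grip 49.400559067726135 F [-1.2  0.3 -0.4] q6 -0.15
shift cm [-0.06 -0.11  1.39] turn 0.002
```

View pics/over.png

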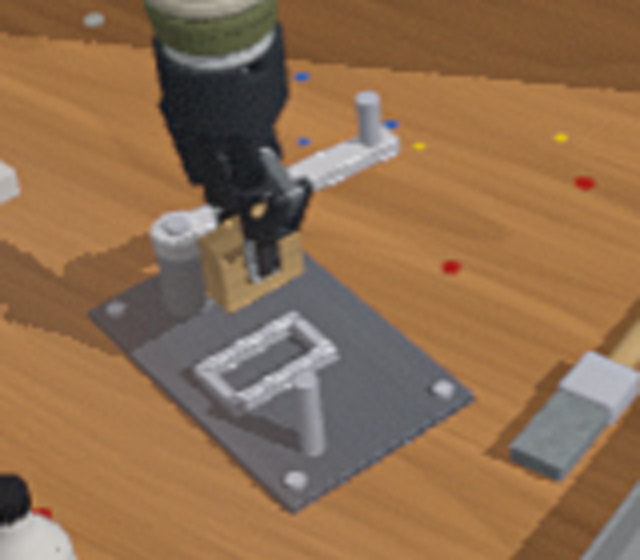

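The crop shows the block held level above the pocket, with lower corners at (208,290), (235,311) and (303,272). I check these against the expected pose.

```bash
python3 - <<'E'
from h import *
f=lambda p:(np.array(p,float)+.5)/4-.5+np.array([180,120])
th=-.294;Rj=np.array([[np.cos(th),-np.sin(th)],[np.sin(th),np.cos(th)]])
Q=onz("scene",f([(208,290),(235,311),(303,272)]),.083)[:,:2]
print(Q,"lens",np.linalg.norm(Q[0]-Q[1]),np.linalg.norm(Q[1]-Q[2]))
c=(Q[0]+Q[2])/2; print("centre",c, "rel tcp in jig",Rj.T@(c-get_state()["tcp_pos"][:2])*1000)
# pocket wall-top outer corners in same view
W=onz("scene",f([(194,368),(296,312),(340,352),(240,409)]),.020)[:,:2]
print("pocket",W.mean(0),[np.linalg.norm(W[i]-W[(i+1)%4]).round(4) for i in range(4)])
print("jig frame pocket",Rj.T@(W.mean(0)-[.606,-.2104]))
E
```

```text
[[ 0.64129136 -0.22512081]
 [ 0.64764758 -0.19811826]
 [ 0.59573683 -0.18358823]] lens 0.027740566495947472 0.05390591291862362
centre [ 0.61851409 -0.20435452] rel tcp in jig [-5.10528271 -0.60967033]
pocket [ 0.62436247 -0.19800265] [np.float64(0.0821), np.float64(0.0509), np.float64(0.0799), np.float64(0.051)]
jig frame pocket [0.01398205 0.01718654]
```

```bash
python3 - <<'E'
from h import *
f4=lambda p:((p-[180,120])+.5)*4-.5
s=get_state();t=s["tcp_pos"];th=-.294;Rj=np.array([[np.cos(th),-np.sin(th)],[np.sin(th),np.cos(th)]])
c=t[:2]+Rj@[-.0014,0]
for z in(.083,.133):
    P=[np.r_[c+Rj@[a*.03,b*.013],z] for a,b in((1,-1),(1,1),(-1,1),(-1,-1))]
    print(z,f4(proj("scene",P)).round(0).tolist())
o=np.array([.6229,-.2057])
P=[np.r_[o+Rj@[a*.041,b*.024],.02] for a,b in((1,-1),(1,1),(-1,1),(-1,-1))]
print("pocket outer pred",f4(proj("scene",P)).round(0).tolist())
P=[np.r_[np.array([.606,-.2104])+Rj@[a*.075,b*.12],.008] for a,b in((1,-1),(1,1),(-1,1),(-1,-1))]
print("plate pred",f4(proj("scene",P)).round(0).tolist())
im=cv2.imread("pics/top0.png");g=cv2.cvtColor(im,cv2.COLOR_BGR2GRAY);m=(g>115).astype(np.uint8)
w=np.zeros_like(m);w[138:192,392:430]=m[138:192,392:430]
n,l,st,_=cv2.connectedComponentsWithStats(w);k=1+np.argmax(st[1:,4]);ys,xs=np.nonzero(l==k);print(st[k])
r=cv2.minAreaRect((onz("top",np.c_[xs,ys],.02)[:,:2]*1000).astype(np.float32));print(r)
E
```

```text
0.083 [[201.0, 295.0], [224.0, 316.0], [301.0, 273.0], [278.0, 253.0]]
0.133 [[191.0, 236.0], [215.0, 257.0], [294.0, 214.0], [270.0, 194.0]]
pocket outer pred [[188.0, 364.0], [230.0, 403.0], [331.0, 344.0], [289.0, 307.0]]
plate pred [[82.0, 308.0], [286.0, 507.0], [471.0, 392.0], [260.0, 215.0]]
[396 144  31  41 417]
((623.532470703125, -204.1842498779297), (48.451698303222656, 83.3720474243164), 73.26203155517578)
```

```bash
python3 - <<'E'
from h import *
a=eyes.read_camera('scene')[165:215,220:275,::-1];print(get_state()["tcp_pos"])
b=eyes.read_camera('top')[125:185,375:435,::-1]
o=np.zeros((600,800,3),np.uint8)
A=cv2.resize(a,None,fx=8,fy=8,interpolation=cv2.INTER_CUBIC);B=cv2.resize(b,None,fx=5.8,fy=5.8,interpolation=cv2.INTER_CUBIC)
o[:A.shape[0],:A.shape[1]]=A;o[:B.shape[0],445:445+B.shape[1]]=B
cv2.imwrite("pics/zoom.png",o)
E
```

```text
[ 0.6243815  -0.20555984  0.11676237]
```

View pics/zoom.png

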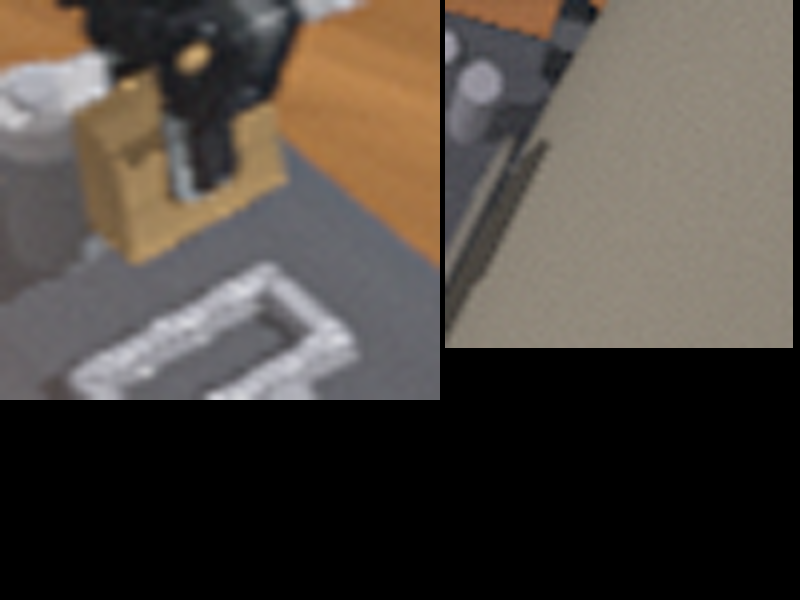

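The zoom puts the block's lower corners at (92,222), (135,263) and (287,183) in the 8x crop, level and parallel to the pocket. It looks a few mm higher than predicted. The TCP reading also shifted between the two looks, so I average a few readings.

```bash
python3 - <<'E'
from h import *
L=[]
for i in range(8):
    eyes.read_camera('scene'); s=get_state();L.append(np.r_[s["tcp_pos"],R.from_quat(np.roll(s["orientation"],-1)).as_matrix()[:2,0]])
L=np.array(L);print(L.round(4)[:,:3],L.mean(0),L.std(0)); print(np.arctan2(L[:,4],L[:,3]).mean()-np.pi)
E
```

```text
[[ 0.6249 -0.2057  0.1174]
 [ 0.6249 -0.2057  0.1174]
 [ 0.6247 -0.2056  0.1171]
 [ 0.6245 -0.2056  0.1168]
 [ 0.6243 -0.2055  0.1165]
 [ 0.6241 -0.2055  0.1162]
 [ 0.624  -0.2054  0.1159]
 [ 0.6239 -0.2054  0.1157]] [ 0.62439705 -0.20555166  0.11663378 -0.95731124  0.28904982] [3.77820794e-04 1.00101718e-04 6.06814779e-04 7.93692412e-05
 2.69615281e-04]
-0.2932349577251845
```

```bash

python3 -m inch '[0,0,1.5,0,0,0,2,0,0,0,1.5,0,0,0,0.7,0,0,0,0,0]' >/dev/null
python3 -m inch '[0,0,0,0,0,0,0,0,0,0,0,0,0,0,0,0,0,0,0,0]' >/dev/null
python3 -c "
from h import *
go([.6245,-.2054,.039],-.293+np.pi)
eyes.read_camera('top')
eyes.read_camera('top')
cv2.imwrite('pics/low.png',cv2.resize(eyes.read_camera('scene')[165:235,215:280,::-1],None,fx=8,fy=8,interpolation=cv2.INTER_CUBIC))
go([.6245,-.2054,.039],-.293+np.pi)"
```

```text
t 10.28 tcp [ 0.6242 -0.2057  0.0592] gap 0.0256 grip 49.399752616882324 F [-0.1 -0.1 -1. ] q6 -0.15
shift cm [-0.02  0.03  2.02] turn -0.001
t 10.43 tcp [ 0.6238 -0.2055  0.0586] gap 0.0252 grip 49.39962923526764 F [ 0.4 -0.1 -1.4] q6 -0.15
shift cm [-0.06  0.03  1.96] turn -0.001
```

View pics/low.png

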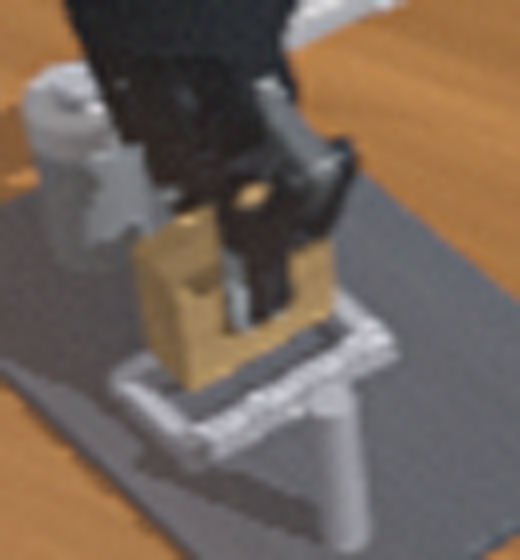

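The block is parallel to the pocket in the crop: its near corner is at (190,392), and the inner wall corner is near (205,425). The gap on the +y side looks too wide. The two cameras also disagree by several mm on the jig, so I check what each says about the held block and known features before lowering.

```bash
python3 - <<'E'
from h import *
# crate rim outer corners: predicted from top measurement, and jig bits, block -> scene px
s=cv2.imread("pics/scene0.png")
f=lambda p:(np.array(p,float)+.5)/4-.5+np.array([345,115])
def tri(pt,ps):
    (c1,d1),(c2,d2)=ray("top",[pt]),ray("scene",[ps]);d1,d2=d1[0]/np.linalg.norm(d1),d2[0]/np.linalg.norm(d2)
    t=np.linalg.lstsq(np.c_[d1,-d2],c2-c1,rcond=None)[0];a,b=c1+t[0]*d1,c2+t[1]*d2;return a.round(4),b.round(4)
g=lambda p:(np.array(p,float)+.5)/4-.5+np.array([180,120])
print("pin",tri(f((145,97)),g((309,381))))
print("post",tri(f((371,506)),g((367,99))))
hb=lambda p:(np.array(p,float)+.5)/2.67-.5+np.array([305,205])-np.array([0,270/2.67])
print("crate L/top/R/bottom rim in scene via z=.045:",onz("scene",[hb((21,465)),hb((160,281)),hb((381,371)),hb((270,583))],.045).round(4))
th=np.radians(.797);M=np.array([[np.cos(th),-np.sin(th)],[np.sin(th),np.cos(th)]])
print("top says",[(np.array([.6043,.1828])+M@[a*.13,b*.115]).round(4) for a,b in((1,-1),(-1,-1),(-1,1),(1,1))])
E
```

```text
pin (array([ 0.6641, -0.136 ,  0.0688]), array([ 0.6614, -0.1312,  0.0676]))
post (array([ 0.453 , -0.2362,  0.1103]), array([ 0.4517, -0.2338,  0.1097]))
crate L/top/R/bottom rim in scene via z=.045: [[0.7379 0.0789 0.045 ]
 [0.4819 0.0771 0.045 ]
 [0.4801 0.3003 0.045 ]
 [0.7332 0.3038 0.045 ]]
top says [array([0.7359, 0.0696]), array([0.4759, 0.066 ]), array([0.4727, 0.296 ]), array([0.7327, 0.2996])]
```

Crate and jig both come out about 6 mm more to +y in the scene camera than in the top one, and the held block seen by the scene camera agrees with the TCP. So the relative offset within the scene picture counts: move about 6 mm in jig +y and 1.5 mm in +x, then look again.

```bash

python3 -m inch '[-0.15,0.6,0,0,0,0,0.4,0,0,0,0,0,0,0,0,0,0,0,0,0]' >/dev/null
python3 -m inch '[0,0,0,0,0,0,0,0,0,0,0,0,0,0,0,0,0,0,0,0]' >/dev/null
python3 -c "
from h import *
cv2.imwrite('pics/low2.png',cv2.resize(eyes.read_camera('scene')[180:235,215:280,::-1],None,fx=10,fy=10,interpolation=cv2.INTER_CUBIC))
go([.6255,-.20,.039],-.293+np.pi)"
```

```text
t 11.32 tcp [ 0.6269 -0.2002  0.0544] gap 0.025 grip 49.40011382102966 F [ 0.7 -0.1 -0.8] q6 -0.14
shift cm [ 0.14 -0.02  1.54] turn -0.001
```

View pics/low2.png

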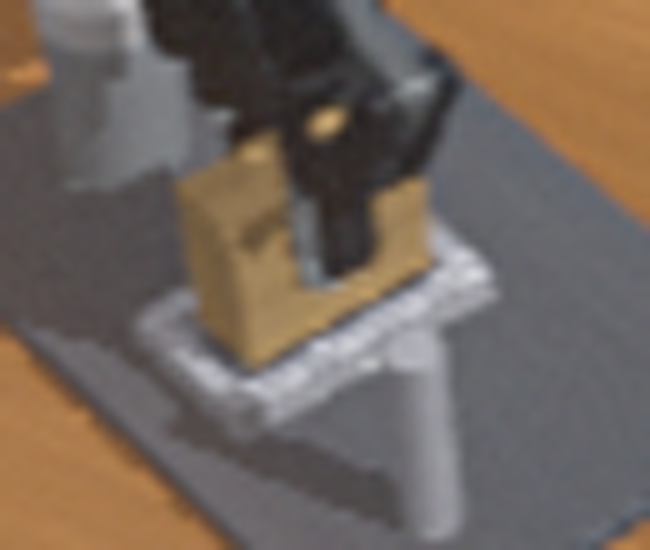

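The crop shows the block (lower corners (245,365) and (430,262)) just inside the walls: about 3–4 mm gap on +y, about 1.5 mm at the near end and about 4.5 mm at the far end. I nudge it 1.5 mm back and lower.

```bash

python3 -m inch '[0.15,0.05,0,0,0,0,0.3,0,0,0,0.3,0,0,0,0.2,0,0,0,0,0]'
python3 -m inch '[0,0,0.2,0,0,0,0.2,0,0,0,0.1,0,0,0,0,0,0,0,0,0]'
python3 -m inch '[0,0,0.1,0,0,0,0.1,0,0,0,0.1,0,0,0,0,0,0,0,0,0]'
```

```text
clock: 11.73
tcp_pos: [0.6262, -0.1994, 0.0506]
orientation: [0.002, 0.146, 0.989, -0.0]
wrist_force: [-7.1, 2.0, 22.6]
finger_gap: 0.0252
grip_force: 52.4
clock: 12.15
tcp_pos: [0.6267, -0.1997, 0.0501]
orientation: [0.003, 0.146, 0.989, -0.001]
wrist_force: [-16.4, 4.8, 46.2]
finger_gap: 0.0254
grip_force: 55.8
clock: 12.57
tcp_pos: [0.6272, -0.2, 0.0496]
orientation: [0.004, 0.146, 0.989, -0.001]
wrist_force: [-20.8, 7.3, 57.6]
finger_gap: 0.0253
grip_force: 58.2
```

```bash

python3 -c "
from h import *
s=get_state();th=-.294;c,q=np.cos(th),np.sin(th);M=np.array([[c,q],[-q,c]])
F=s['wrist_force'];T=s['ft_torque'];print(F,T,'jig F',M@F[:2],'jig T',M@T[:2])
cv2.imwrite('pics/low3.png',cv2.resize(eyes.read_camera('scene')[180:235,215:280,::-1],None,fx=10,fy=10,interpolation=cv2.INTER_CUBIC))"
python3 -m inch '[0,0,-0.5,0,0,0,-0.5,0,0,0,-0.4,0,0,0,0,0,0,0,0,0]'
python3 -m inch '[0,0,0,0,0,0,0,0,0,0,0,0,0,0,0,0,0,0,0,0]'
```

```text
[-20.79571733   7.32557045  57.55147438] [1.89610767 3.74840479 0.26253304] jig F [-22.02624816   0.9850045 ] jig T [0.72852663 4.13702934]
clock: 13.03
tcp_pos: [0.6253, -0.1991, 0.0514]
orientation: [-0.0, 0.146, 0.989, 0.0]
wrist_force: [0.1, -0.0, -1.1]
finger_gap: 0.0257
grip_force: 50.2
clock: 13.45
tcp_pos: [0.6255, -0.1991, 0.0518]
orientation: [-0.0, 0.146, 0.989, 0.0]
wrist_force: [-0.6, -0.4, -0.6]
finger_gap: 0.0253
grip_force: 50.2
```

View pics/low3.png

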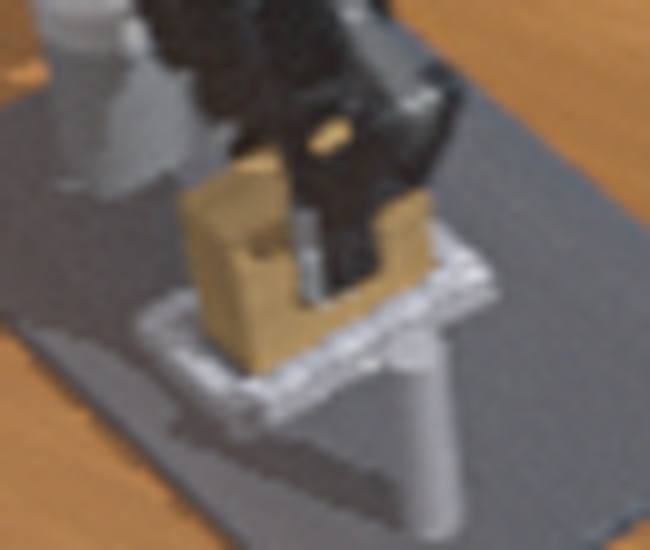

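The picture and the contact moment (at about y +10 mm, force along the edge) show the block sitting on the +y wall, so I overshot in y. I go back 3 mm in y and 1 mm in +x, and lower gently.

```bash

python3 -m inch '[-0.1,-0.3,-0.1,0,0,0,0,0,0,0,0.2,0,0,0,0.1,0,0,0,0,0]'
python3 -m inch '[0,0,0.15,0,0,0,0.15,0,0,0,0,0,0,0,0,0,0,0,0,0]'
```

```text
clock: 13.87
tcp_pos: [0.6254, -0.2023, 0.0499]
orientation: [-0.0, 0.146, 0.989, 0.0]
wrist_force: [-0.0, -0.2, -1.0]
finger_gap: 0.0253
grip_force: 50.2
clock: 14.28
tcp_pos: [0.6257, -0.2023, 0.0473]
orientation: [-0.0, 0.146, 0.989, -0.0]
wrist_force: [0.0, 0.5, -1.0]
finger_gap: 0.0253
grip_force: 50.2
```

No contact below rim level, so it is entering the pocket.

```bash

python3 -m inch '[0,0,0.2,0,0,0,0.2,0,0,0,0.1,0,0,0,0,0,0,0,0,0]'
python3 -m inch '[0,0,0.1,0,0,0,0.1,0,0,0,0.1,0,0,0,0,0,0,0,0,0]'
```

```text
clock: 14.7
tcp_pos: [0.6255, -0.2023, 0.0421]
orientation: [-0.0, 0.146, 0.989, 0.0]
wrist_force: [-0.1, -0.2, -1.6]
finger_gap: 0.0254
grip_force: 50.2
clock: 15.12
tcp_pos: [0.6256, -0.2023, 0.0392]
orientation: [-0.0, 0.146, 0.989, 0.0]
wrist_force: [-1.3, 0.5, -1.6]
finger_gap: 0.0254
grip_force: 50.2
```

```bash

python3 -m inch '[0,0,0.1,0,0,0,0.05,0,0,0,0,0,0,0,0,0,0,0,0,0]'
python3 -m inch '[0,0,0.05,0,0,0,0.05,0,0,0,0,0,0,0,0,0,0,0,0,0]'
```

```text
clock: 15.53
tcp_pos: [0.6258, -0.2024, 0.0387]
orientation: [0.0, 0.146, 0.989, -0.0]
wrist_force: [-2.3, 1.5, 4.9]
finger_gap: 0.0254
grip_force: 50.8
clock: 15.95
tcp_pos: [0.6258, -0.2024, 0.0386]
orientation: [0.0, 0.146, 0.989, -0.0]
wrist_force: [-4.3, 2.3, 10.7]
finger_gap: 0.0254
grip_force: 51.8
```

It touched the floor at the expected height. I release and rise.

```bash

python3 -m inch '[0,0,0,0,0,0,0,0,0,0,0,0,0,0,0,0,0,0,0,0]' 0.1
python3 -m inch '[0,0,-1,0,0,0,-3,0,0,0,-3,0,0,0,-3,0,0,0,-3,0]'
python3 -c "
from h import *
p=onz('scene',[((367.5)/4-.5+180,(99.5)/4-.5+120)],.112);print('scene post',p)
go([.4525,-.2335,.17],2.779)"
```

```text
clock: 16.37
tcp_pos: [0.6256, -0.2023, 0.0364]
orientation: [-0.0, 0.146, 0.989, 0.0]
wrist_force: [-1.1, 0.3, 0.2]
finger_gap: 0.0475
grip_force: 0.0
clock: 16.78
tcp_pos: [0.6256, -0.2023, 0.1688]
orientation: [0.0, 0.146, 0.989, -0.0]
wrist_force: [0.6, -0.1, 1.7]
finger_gap: 0.0467
grip_force: 0.0
scene post [[ 0.45412238 -0.23192131  0.112     ]]
t 16.78 tcp [ 0.6256 -0.2023  0.1688] gap 0.0467 grip 0.0 F [ 0.6 -0.1  1.7] q6 -0.14
shift cm [15.66 -8.   -0.12] turn 0.069
```

```bash

python3 -m inch '[3.12,-1.6,0,0,3.12,-1.6,0,0,3.12,-1.6,0,0,3.12,-1.6,0,0,3.12,-1.6,0,0.069]' >/dev/null
python3 -m inch '[0,0,1.5,0,0,0,1.5,0,0,0,0.5,0,0,0,0,0,0,0,0,0]'
python3 -c "
from h import *
eyes.read_camera('top')
go([.4535,-.233,.092],2.779)
im=cv2.imread('pics/scene0.png'); s=eyes.read_camera('scene')[:,:,::-1]
# block top check: beech mask near pocket, topmost/lowest wood rows vs prediction
h=cv2.cvtColor(np.ascontiguousarray(s),cv2.COLOR_BGR2HSV)[178:225,222:275]
m=((h[...,0]>8)&(h[...,0]<30)&(h[...,1]>80)).astype(np.uint8);n,l,st,ce=cv2.connectedComponentsWithStats(m);print(st[1:]+[222,178,0,0,0])
th=-.294;Rj=np.array([[np.cos(th),-np.sin(th)],[np.sin(th),np.cos(th)]]);c=np.array([.6243,-.2019])
print([proj('scene',[np.r_[c+Rj@[a*.03,b*.013],.058] for a,b in((1,-1),(1,1),(-1,1),(-1,-1))]).round(1)])
"
```

```text
clock: 17.62
tcp_pos: [0.4535, -0.2337, 0.1322]
orientation: [0.0, 0.18, 0.984, -0.0]
wrist_force: [0.7, -0.5, 1.0]
finger_gap: 0.047
grip_force: 0.0
t 17.67 tcp [ 0.4538 -0.2339  0.1325] gap 0.0475 grip 0.0 F [ 0.8 -0.6  0.6] q6 -0.27
shift cm [0.07 0.08 4.05] turn 0.0
[[235 179   1   1   1]
 [251 178  24  20 256]
 [233 180   1   1   1]
 [233 192  25  25 400]
 [222 219   6   6  21]]
[array([[231.5, 201.3],
       [237.2, 206.6],
       [256.3, 195.9],
       [250.4, 190.8]])]
```

The block's picture (columns 233–258, top row 192) matches a fully seated block to within a pixel. Now I go down on the post and grip.

```bash

python3 -m inch '[0.07,0.08,1,0,0,0,1.5,0,0,0,1,0,0,0,0.5,0,0,0,0,0]'
python3 -m inch '[0,0,0,0,0,0,0,0,0,0,0,0,0,0,0,0,0,0,0,0]' -1 60
python3 -m inch '[0,0,0,0,0,0,0,0,0,0,0,0,0,0,0,0,0,0,0,0]'
python3 -c "
from h import *
th=-.2932;Rj=np.array([[np.cos(th),-np.sin(th)],[np.sin(th),np.cos(th)]]);pv=np.array([.6236,-.2022])+Rj@[0,-.0894]
t=get_state()['tcp_pos'][:2]
for pv in (np.array([.5973,-.2883]),np.array([.5973,-.2913])): print('r',np.linalg.norm(t-pv),'angle',np.arctan2(*(t-pv)[::-1]))"
```

```text
clock: 18.13
tcp_pos: [0.452, -0.232, 0.0902]
orientation: [-0.001, 0.18, 0.984, 0.001]
wrist_force: [-0.2, -0.1, 0.4]
finger_gap: 0.047
grip_force: 0.0
clock: 18.55
tcp_pos: [0.4532, -0.2332, 0.0925]
orientation: [0.001, 0.18, 0.984, -0.001]
wrist_force: [-1.1, -0.9, 2.7]
finger_gap: 0.0142
grip_force: 58.5
clock: 18.97
tcp_pos: [0.4532, -0.2332, 0.0925]
orientation: [0.001, 0.18, 0.984, -0.0]
wrist_force: [-1.7, -0.1, 6.0]
finger_gap: 0.0144
grip_force: 58.6
r 0.15428662433647722 angle 2.7763286290903535
r 0.15538347968672178 angle 2.7582942771886634
```

```bash

python3 -m inch '[-0.028,0.93,0,0.06,-0.028,0.93,0,0.06,-0.028,0.93,0,0.06,-0.028,0.93,0,0.06,-0.028,0.93,0,0.06]'
python3 -m inch '[-0.028,0.93,0,0.06,-0.028,0.93,0,0.06,-0.028,0.93,0,0.06,-0.028,0.93,0,0.06,-0.028,0.93,0,0.06]'
```

```text
clock: 19.38
tcp_pos: [0.4765, -0.1928, 0.0925]
orientation: [0.001, 0.327, 0.945, -0.001]
wrist_force: [0.1, -2.5, 3.2]
finger_gap: 0.0145
grip_force: 58.6
clock: 19.8
tcp_pos: [0.5104, -0.1614, 0.0925]
orientation: [0.001, 0.464, 0.886, -0.001]
wrist_force: [-0.3, -5.1, 2.2]
finger_gap: 0.0142
grip_force: 58.5
```

```bash

python3 -m inch '[-0.028,0.93,0,0.06,-0.028,0.93,0,0.06,-0.028,0.93,0,0.06,-0.028,0.93,0,0.06,-0.028,0.93,0,0.06]'
python3 -m inch '[-0.028,0.93,0,0.06,-0.028,0.93,0,0.06,-0.028,0.93,0,0.06,-0.028,0.93,0,0.06,-0.028,0.93,0,0.06]'
python3 -m inch '[-0.028,0.93,0,0.06,-0.028,0.93,0,0.06,-0.028,0.93,0,0.06,-0.015,0.6,0,0.04,0,0,0,0]'
```

```text
clock: 20.22
tcp_pos: [0.5519, -0.1414, 0.0925]
orientation: [0.002, 0.592, 0.806, -0.001]
wrist_force: [-1.8, -5.8, 4.0]
finger_gap: 0.0143
grip_force: 58.6
clock: 20.63
tcp_pos: [0.597, -0.1344, 0.0925]
orientation: [0.001, 0.706, 0.709, -0.001]
wrist_force: [-3.0, -7.1, 5.5]
finger_gap: 0.0141
grip_force: 58.7
clock: 21.05
tcp_pos: [0.6307, -0.1379, 0.0924]
orientation: [0.001, 0.779, 0.627, -0.001]
wrist_force: [-4.6, -4.8, 7.7]
finger_gap: 0.0146
grip_force: 59.1
```

```bash

python3 -m inch '[-0.01,0.46,0,0.03,-0.01,0.46,0,0.03,0,0.2,0,0.013,0,0,0,0,0,0,0,0]'
python3 -m inch '[0,0.1,0,0.006,0,0.1,0,0.006,0,0,0,0,0,0,0,0,0,0,0,0]'
```

```text
clock: 21.47
tcp_pos: [0.6405, -0.1404, 0.0925]
orientation: [0.001, 0.801, 0.599, -0.001]
wrist_force: [-4.5, -5.1, 7.3]
finger_gap: 0.0146
grip_force: 58.9
clock: 21.88
tcp_pos: [0.6422, -0.1409, 0.0925]
orientation: [0.001, 0.804, 0.594, -0.001]
wrist_force: [-5.3, -4.5, 6.7]
finger_gap: 0.0145
grip_force: 58.9
```

```bash

python3 -m inch '[0,0.1,0,0.006,0,0.1,0,0.006,0,0,0,0,0,0,0,0,0,0,0,0]'
python3 -m inch '[0,0.1,0,0,0,0.1,0,0,0,0,0,0,0,0,0,0,0,0,0,0]'
```

```text
clock: 22.3
tcp_pos: [0.643, -0.1411, 0.0924]
orientation: [-0.0, 0.808, 0.59, -0.002]
wrist_force: [-7.5, -2.9, 9.8]
finger_gap: 0.0144
grip_force: 59.2
clock: 22.72
tcp_pos: [0.6435, -0.1412, 0.0924]
orientation: [-0.001, 0.808, 0.59, -0.003]
wrist_force: [-12.1, -2.9, 10.6]
finger_gap: 0.0142
grip_force: 59.6
```

```bash

python3 -m inch '[0,0.1,0,0,0,0,0,0,0,0,0,0,0,0,0,0,0,0,0,0]'
python3 -m inch '[0,0,0,0,0,0,0,0,0,0,0,0,0,0,0,0,0,0,0,0]'
```

```text
clock: 23.13
tcp_pos: [0.6438, -0.1413, 0.0923]
orientation: [-0.002, 0.808, 0.59, -0.003]
wrist_force: [-13.8, -2.7, 13.3]
finger_gap: 0.0143
grip_force: 59.9
clock: 23.55
tcp_pos: [0.6437, -0.1413, 0.0923]
orientation: [-0.002, 0.808, 0.59, -0.003]
wrist_force: [-14.6, -1.2, 13.9]
finger_gap: 0.0141
grip_force: 59.9
```

The arm is on its stop: about 14 N against 5 N from the spring, and no further travel.

```bash
python3 -c "
from workcell import env
print(env.hand_in())"
```

```text
the job is handed in; nothing more can be done
None
```

I handed the job in with the block fully down in the jig pocket and released, and the gripper still holding the keeper arm by its post against the stop; on the way in, the block hit the pocket's rim once at about 58 N before I corrected it.

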